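# Close the casting in its turnover cradle and turn it over

## Task

On the finishing bench stand two identical turnover cradles with open lids. One of them holds a small box-shaped casting: shut its lid fully over the casting, then swing the whole closed holder over by its bar handle, all the way round to its stop, so that the casting lies upside down inside. Leave the empty cradle open as it is.

Things in the scene. Friction and masses are not known exactly. Their poses are not given: they have to be found in the camera images.
- casting: The aluminium casting, an open-topped rectangular box shell 70 x 50 x 30 mm (walls 6 mm, small bosses inside), about 0.18 kg, loose in the tray of the cradle to be worked. Origin at the centre of its underside, z up through its open side, x along its 70 mm length. It is already in place and needs no handling.
- cradle: Fixed dark steel stand of the loaded cradle: base 110 x 150 x 12 mm, two posts 100 mm high, 120 mm apart along y, carrying the holder on a turning axis along y, 85 mm above the origin. Origin: centre of the base's underside, z up; x points from the lid's hinge side (nearer the robot) to the handle side (away from it).
- turn (a joint): Turn of the whole holder about the turning axis, rad: 0 at the start (tray upright, handle level on the side away from the robot, against a stop); grows as the handle rises and swings over the top towards the robot, to 3.14 (turned over, handle level on the robot's side, at the other stop). Friction 0.3 N m, nearly balanced: it stays where it is left.
- lid (a joint): Lid angle, rad: 0 shut flat on the tray, 1.6 to 1.95 at the start (standing open on the robot's side), stop at 2.0. Stiff hinge (0.35 N m) stays where left, also upside down loaded; no latch. Plate 102 x 82 x 6 mm. Hinge parallel to the turning axis, in the lid's inner face, at x -51, z 101.5 mm of the cradle. Push its outer face: this also presses the holder on its turn stop.
- lid_edge (a point): Middle of the lid's free edge, on its outer face, 102 mm from the hinge. Moves with the lid.
- handle (a point): Middle of the holder's handle, a steel bar of 12 mm diameter along y, 72 mm long between two 10 mm side arms that hold it 95 mm from the turning axis (44 mm from the holder's edge). At the height of the axis, 85 mm above the bench, at turn 0 and at turn 3.14. Moves with the holder.
- nest (a point): Centre of the cavity floor of the grey plastic tray; moves with the holder, z out of the tray towards the lid. Cavity 92 (x) x 72 (y) x 34 mm deep. Tray and shut lid together are the holder, 102 x 82 x 45 mm, centred on the turning axis between the posts; floor and lid have a 40 x 30 mm window in the middle.
- spare_handle (a point): Middle of the handle bar of the empty cradle, which is built just the same and must be left as it is.
- spare_lid_edge (a point): Middle of the free edge of the empty cradle's open lid, on its outer face.
There are look-alikes about, which are no part of the job. What is shaped like the casting but orange or red is not meant.

How it is judged (in metres and radians):
On the way:
1. the lid is shut over the casting in the tray (within 10 degrees) before the holder is turned (value of joint lid below 0.17 rad and value of joint turn below 0.2 rad and x of casting in the frame of nest between -0.03 and 0.03 m and y of casting in the frame of nest between -0.03 and 0.03 m and z of casting in the frame of nest between -0.01 and 0.015 m), for 0.2 s.
At the end, for the whole second after the job is handed in: The holder is turned over to its stop (turn above 2.97 rad, within 10 degrees), its lid is shut (under 0.17 rad), and the casting lies at rest inside it (origin within 30 mm of the nest's centre along the nest's x and y, and -10 to 15 mm from the nest along its z) (value of joint turn above 2.97 rad and value of joint lid below 0.17 rad and x of casting in the frame of nest between -0.03 and 0.03 m and y of casting in the frame of nest between -0.03 and 0.03 m and z of casting in the frame of nest between -0.01 and 0.015 m and linear speed of casting below 0.02 m/s); the robot touches nothing.
It fails at once if the empty cradle's lid or handle is moved by more than 25 mm (distance of any of spare_handle, spare_lid_edge from where it was at the start of the episode above 0.025 m).
It also fails if it takes over 59 s, if anything falls off the work surface, if the arm or the gripper's body presses on something with over 40 N, if the wrist force passes 120 N, or if a joint passes its speed limit or range.

## Robot

A 7-joint arm with a two-finger parallel gripper is mounted at the origin on the work surface. World frame = base frame: x ahead of the robot, y to its left, z up, the work surface at z = 0. Lengths are in m, angles in degrees, forces in N, time in s.
With the tool pointing down it reaches from about 0.4 to 0.85 m from the base axis. Payload 10.4 kg.
Tool frame: the origin (TCP) lies at the very end of the fingers, on their centre line; the grasp point (between the pads) lies 19 mm behind it; x points along the fingers, y is the direction in which the jaws open and shut, and the axes are right-handed (so a half turn about x gives the same grasp; the last joint's range is limited). The gripper opens to 87 mm and grips with 3 to 60 N. Pads are 19 mm wide; open, the fingers measure 117 mm over their backs; the gripper's body (75 mm by 190 mm) begins 51 mm behind the grasp point.
Start: joints at [-76.066, 19.034, -3.707, 83.658, 1.238, 77.344, -5.071], TCP at [0.164, 0.603, 0.223] pointing down, gripper open.
Joint ranges: [-148.97, 148.97], [-28.65, 121.19], [-84.17, 76.75], [9.2, 138.47], [-72.65, 252.65], [3.7, 117.97], [-149.18, 149.18]. Speed limits (degrees/s): [127.2, 127.2, 159.86, 159.86, 180, 180, 180].

## Interface

Orientations are given as [roll, pitch, yaw] about the fixed x, y, z axes, in that order (R = Rz(yaw) Ry(pitch) Rx(roll)).
In Python, from station import manip gives the robot as it stands. Calls block until the motion is done:
- manip.move_pose(position, orientation): joint-space move of the TCP to a pose.
- manip.movel(position, max_speed=0.15, frame=None, contact_N=None): straight line of the TCP; frame=None keeps the orientation; max_speed is the mean speed in m/s. With contact_N (N) it stops when the force on the tool has changed by that much, and returns True; else False.
- manip.set_joints(angles): joint-space move.
- manip.set_gripper(opening, grip_force=None): finger opening in m; grip_force is the grip in N (None keeps the last); returns when the fingers have stopped.
- manip.pause(seconds).
- manip.solve_ik(position, orientation): joint angles nearest the present ones, or None.
- manip.read_state(): the state.
- manip.read_camera(name): name is "scene" or "side" or "wrist"; returns a dict with "frame" (400x640x3 uint8, red, green, blue), "fx", "fy", "cx", "cy" (pixels), "R" (3x3) and "t" (3): a world point X has camera coordinates R X + t. Camera axes: x right, y down, z forward; pixel columns grow to the right and rows downward; lengths in m; the calibration is good to about 2 mm. A picture is of the moment at which its call begins. There is no depth.
A pose or a line that the arm cannot do raises manip.IKError and nothing moves.
- manip.job_done(): hands the job in, once; it reports no verdict.
The state is a dict: "t": time; "q": joint angles; "qd": joint speeds; "joint_efforts": joint torques, N m; "tcp_pos": TCP position; "orientation": TCP orientation; "wrist_force": force on the tool from outside, world axes, zero at the start; "ft_torque": the same for the moment, N m; "grip_width": finger opening in m.
Only numpy, scipy, OpenCV 4.12 (cv2) and the standard library are available. Lean on these libraries where they do the work, as an engineer would, in place of code of your own. Each camera call takes 0.05 s, during which the arm holds its last target.

## Working session

There is one attempt and no reset: what is moved stays moved. The work goes in short steps, each a Python script; the robot and the scene stay as the last script left them, time stands still between calls to the robot, and variables do not carry over. Pictures are saved under pics/ and viewed, and the job is handed in when it is done.

```bash
mkdir -p pics; ls
python3 - <<'E'
from station import manip
import cv2
for n in ["scene","side","wrist"]:
    c=manip.read_camera(n); cv2.imwrite(f"pics/a_{n}.png",c["frame"][:,:,::-1])
    print(n,c["fx"],c["fy"],c["cx"],c["cy"],c["R"],c["t"])
print(manip.read_state())
E
```

```text
pics
scene 425.13345200593153 425.13345200593153 322.0721004005932 195.5145230875752 [[ 0.74759414  0.6640771   0.01022809]
 [ 0.50153947 -0.55438568 -0.66416464]
 [-0.43538622  0.50165539 -0.74751636]] [-0.42273009 -0.22015443  0.98822671]
side 431.25998218507823 431.25998218507823 322.8900140457653 197.1491175394569 [[-0.80131624 -0.59798701 -0.01743026]
 [-0.4392442   0.60787807 -0.6614747 ]
 [ 0.40614875 -0.52239428 -0.7497649 ]] [0.43204173 0.3098945  0.59018265]
wrist 278.21681959619724 278.21681959619724 319.6532705340883 200.37312397619579 [[ 2.62341435e-01  9.64975079e-01 -2.61132836e-04]
 [ 9.28588827e-01 -2.52375715e-01  2.72083238e-01]
 [ 2.62487641e-01 -7.16211921e-02 -9.62273684e-01]] [-0.62417186 -0.03322267  0.39017123]
{'t': 0.15, 'q': array([-76.06422337,  19.06289369,  -3.70802225,  83.69432182,
         1.23654139,  77.34315076,  -5.07188194]), 'qd': array([-0.03568148, -0.0784849 ,  0.07004484, -0.22190556,  0.00232495,
       -0.05370243,  0.15087381]), 'joint_efforts': array([ 4.96482935e-04, -6.23635411e+01,  2.45641416e-02, -3.90142822e+01,
       -6.13270886e-02,  3.72377818e-02,  8.02201203e-05]), 'tcp_pos': array([0.16409902, 0.60277284, 0.22195031]), 'orientation': array([ -88.81266468,   89.93941447, -104.04286912]), 'wrist_force': array([-0.14082567, -0.19707926,  0.62563301]), 'ft_torque': array([ 0.06204307,  0.03789931, -0.01552874]), 'grip_width': 0.08683221300548068}
```

View pics/a_scene.png

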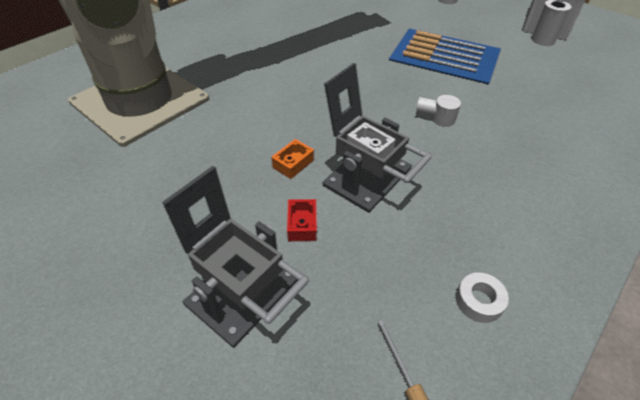

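View pics/a_side.png

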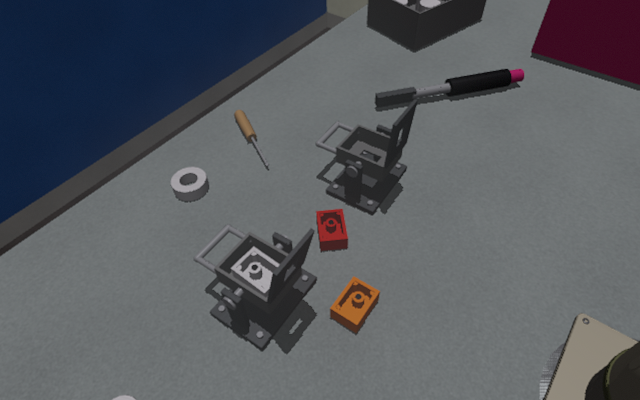

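View pics/a_wrist.png

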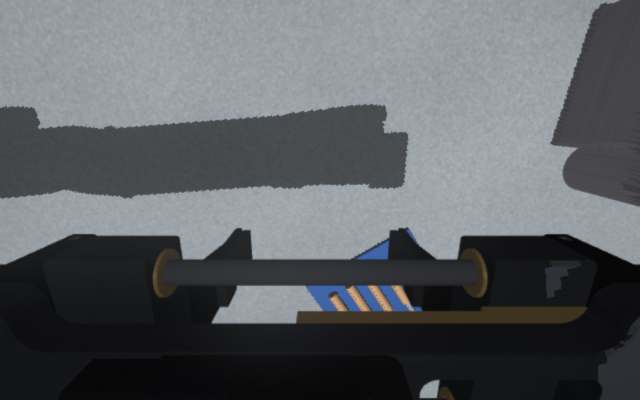

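The scene view shows two cradles. The one at about (372,140) has a white/grey casting in its tray and the one at (237,265) is empty; in the side view these are (255,268) and (368,155). The orange (293,158) and red (302,220) boxes are decoys. I'll confirm with enlarged crops.

Run:
```python
import cv2
a=cv2.imread("pics/a_scene.png")[55:215,305:445]; cv2.imwrite("pics/c_scene.png",cv2.resize(a,None,fx=5,fy=5,interpolation=cv2.INTER_CUBIC)[:, :700][:800])
a=cv2.resize(a,None,fx=3.7,fy=3.7,interpolation=cv2.INTER_CUBIC);cv2.imwrite("pics/c_scene.png",a)
b=cv2.imread("pics/a_side.png")[215:355,185:335]; cv2.imwrite("pics/c_side.png",cv2.resize(b,None,fx=4,fy=4,interpolation=cv2.INTER_CUBIC))
```

```text
(no output)
```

View pics/c_scene.png

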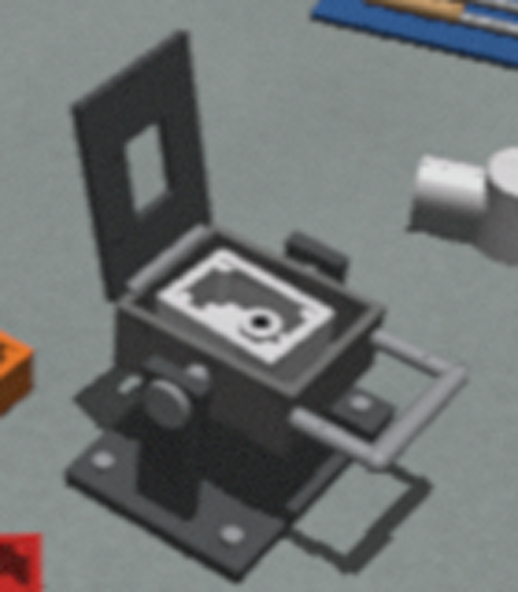

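View pics/c_side.png

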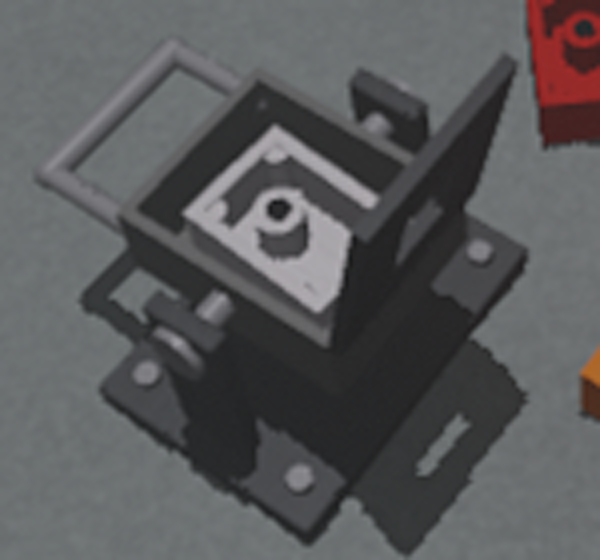

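The crops confirm it. The grey casting, with its bosses, lies in the cradle at scene (372,140) / side (255,268). The other tray is empty, with its floor window open. Next I'll fit this cradle's pose and lid angle.

```bash
cat > fit.py <<'E'
import numpy as np
from scipy.optimize import least_squares
from station import manip
cams={n:manip.read_camera(n) for n in("scene","side")}
def proj(c,X):
    p=c["R"]@X+c["t"]; return np.array([c["fx"]*p[0]/p[2]+c["cx"],c["fy"]*p[1]/p[2]+c["cy"]])
def lidpt(a,s,y,n): # s along from hinge, n outward normal from inner face
    return np.array([-51+s*np.cos(a)-n*np.sin(a),y,101.5+s*np.sin(a)+n*np.cos(a)])
P=lambda x,y,z:(lambda a:np.array([x,y,z],float))
L=lambda s,y,n:(lambda a:lidpt(a,s,y,n))
sc=[(P(95,41,85),458,380),(P(95,-41,85),379,455),(L(102,41,0),188,34),(L(102,-41,0),78,108),
(P(51,41,101.5),383,308),(P(51,-41,101.5),293,388),(P(-51,-41,101.5),118,302),(P(55,-75,12),237,568),(P(-55,-75,12),68,470)]
sd=[(P(95,-41,85),175,47),(P(95,41,85),45,178),(P(51,-41,101.5),260,72),(P(51,41,101.5),122,215),
(L(102,-41,0),501,57),(L(102,41,0),355,235),(P(-55,75,12),308,530),(P(55,75,12),102,386),(P(-55,-75,12),528,247)]
obs=[("scene",f,305+u/3.7,55+v/3.7) for f,u,v in sc]+[("side",f,185+u/4,215+v/4) for f,u,v in sd]
def W(p,X):
    c,s=np.cos(p[2]),np.sin(p[2]); X=np.asarray(X)/1000
    return np.array([p[0]+c*X[0]-s*X[1],p[1]+s*X[0]+c*X[1],X[2]])
def res(p): return np.concatenate([proj(cams[n],W(p,f(p[3])))-[u,v] for n,f,u,v in obs])
if __name__=="__main__":
    r=least_squares(res,[.5,.2,0,1.8],loss="soft_l1")
    print(r.x,np.degrees(r.x[2:])); print(res(r.x).reshape(-1,2).round(1).tolist())
    np.save("pose.npy",r.x)
    p=r.x
    for n,f in(("handle",P(95,0,85)),("lid_edge",L(102,0,6)),("axis",P(0,0,85))): print(n,W(p,f(p[3])))
E
python3 fit.py
```

```text
[0.54163819 0.1595532  0.05482415 1.81056116] [  3.14119238 103.73751309]
[[0.1, -3.2], [-2.6, 2.6], [-0.9, -1.4], [-0.4, -0.4], [0.4, -1.2], [-0.5, 2.0], [-1.5, 0.1], [0.3, 0.7], [-2.1, -0.9], [1.3, -0.7], [-1.3, 1.5], [-1.2, -1.4], [-2.0, -0.3], [0.9, -1.2], [-0.8, -0.6], [-0.4, 1.2], [-1.9, 0.7], [-0.1, -0.1]]
handle [0.63649546 0.16475889 0.085     ]
lid_edge [0.46070924 0.15511189 0.19915733]
axis [0.54163819 0.1595532  0.085     ]
```

```bash
sed -i 's/P(95,41,85)/P(95,36,85)/g; s/P(95,-41,85)/P(95,-36,85)/g' fit.py; python3 fit.py
cat > h.py <<'E'
import numpy as np, cv2
from scipy.spatial.transform import Rotation as Rn
from station import manip
p=np.load("pose.npy")
def W(X):
    c,s=np.cos(p[2]),np.sin(p[2]); X=np.asarray(X,float)/1000
    return np.array([p[0]+c*X[0]-s*X[1],p[1]+s*X[0]+c*X[1],X[2]])
def ori(sgn=1,pitch=0):
    # tool x down, tool y along +-cradle x
    ex=np.array([np.cos(p[2]),np.sin(p[2]),0]); x=np.array([0,0,-1.]); y=sgn*ex; z=np.cross(x,y)
    return Rn.from_matrix(np.c_[x,y,z]).as_euler("xyz",degrees=True)
def lid_tcp(a,s=92,h=15):
    return W([-51+s*np.cos(a)-6*np.sin(a)-h,0,101.5+s*np.sin(a)+6*np.cos(a)])
def arc(t,r=95,dx=0,dz=0): # TCP for turn t
    return W([r*np.cos(t)+dx,0,85-19+r*np.sin(t)+dz])
def pic(n,name,box=None,k=1):
    f=manip.read_camera(n)["frame"][:,:,::-1]
    if box: f=f[box[1]:box[3],box[0]:box[2]]
    cv2.imwrite(f"pics/{name}.png",cv2.resize(f,None,fx=k,fy=k,interpolation=cv2.INTER_CUBIC))
E
python3 - <<'E'
from h import *
for sg in(1,-1):
    o=ori(sg);print(sg,o)
    for P in (lid_tcp(p[3])+[-.02,0,.12],lid_tcp(p[3]),lid_tcp(0),arc(0),arc(1.57),arc(3.14)):
        q=manip.solve_ik(P,o); print(P.round(3), None if q is None else np.round(q,0))
E
```

```text
[0.54181904 0.15967985 0.05427207 1.81273407] [  3.10956034 103.86201162]
[[-1.2, -1.7], [-1.0, 0.9], [-0.8, -1.4], [-0.4, -0.4], [0.5, -1.2], [-0.3, 2.0], [-1.3, 0.1], [0.4, 0.7], [-2.0, -0.9], [-0.8, 1.3], [0.9, -0.8], [-1.3, -1.4], [-2.2, -0.3], [0.8, -1.1], [-0.9, -0.5], [-0.6, 1.2], [-2.0, 0.6], [-0.3, -0.1]]
handle [0.63667916 0.16483317 0.085     ]
lid_edge [0.46067583 0.15527171 0.1990918 ]
axis [0.54181904 0.15967985 0.085     ]
1 [86.89043966 90.          0.        ]
[0.428 0.155 0.309] [-52.  -6.  24. 101.   3.  85. -25.]
[0.448 0.155 0.189] [-49.   0.  24. 110.  -0.  70. -21.]
[0.568 0.161 0.108] [-43.  21.  27.  98. -11.  63.  -9.]
[0.637 0.165 0.066] [-40.  32.  29.  89. -17.  63.  -4.]
[0.542 0.16  0.161] [-44.  15.  27.  99.  -7.  68. -12.]
[0.447 0.155 0.066] [-47.   9.  24. 117.  -5.  54. -17.]
-1 [-93.10956034  90.           0.        ]
[0.428 0.155 0.309] [-97. -19.  59. 102.  17.  88. 143.]
[0.448 0.155 0.189] None
[0.568 0.161 0.108] [ 31.  40. -71.  94.  39.  75. 136.]
[0.637 0.165 0.066] [ 27.  52. -72.  85.  50.  79. 135.]
[0.542 0.16  0.161] [ 33.  31. -71.  95.  30.  76. 140.]
[0.447 0.155 0.066] [ 37.  24. -70. 113.  26.  61. 138.]<sys>:0: UserWarning: Gimbal lock detected. Setting third angle to zero since it is not possible to uniquely determine all angles.
```

```bash
python3 -W ignore - <<'E'
from h import *
o=ori()
manip.set_gripper(0.0,20)
a0=p[3]; A=lid_tcp(a0)
manip.move_pose(A+[-.03,0,.10],o)
manip.movel(A+[-.03,0,0],max_speed=.15)
s=manip.read_state();print(s["t"],s["tcp_pos"],s["wrist_force"])
for a in np.radians([95,80,65,50,35,22,10]):
    manip.movel(lid_tcp(a),max_speed=.1)
    s=manip.read_state();print(round(np.degrees(a)),s["t"],s["wrist_force"].round(1))
    if np.linalg.norm(s["wrist_force"])>40: break
c=manip.movel(lid_tcp(0)-[0,0,.006],max_speed=.03,contact_N=20)
s=manip.read_state();print(c,s["t"],s["tcp_pos"],s["wrist_force"].round(1))
pic("scene","b1",(285,55,445,215),3.6); pic("side","b2",(185,195,335,345),4)
E
```

```text
4.575 [0.41850015 0.15491611 0.19014234] [-0.42235095  0.24670989 -0.10080472]
95 5.1667 [-0.4 -0.4  0.1]
80 5.5583 [0.2 0.3 0.7]
65 5.95 [ 0.3  0.4 -0.7]
50 6.3417 [-0.1  0.1 -0.8]
35 6.7333 [-0.6  0.2 -0.1]
22 7.0917 [ 0.  -0.1 -0.7]
10 7.4333 [-0.5  0.2  0.3]
True 8.0083 [0.56792743 0.16126022 0.10782898] [-4.3 -0.9  9.8]
```

```bash
python3 -c "
import cv2,numpy as np
a=cv2.imread('pics/b1.png');b=cv2.imread('pics/b2.png');cv2.imwrite('pics/b.png',np.hstack([cv2.resize(a,(400,400)),cv2.resize(b,(400,400))]))"
```

```text
(no output)
```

View pics/b.png

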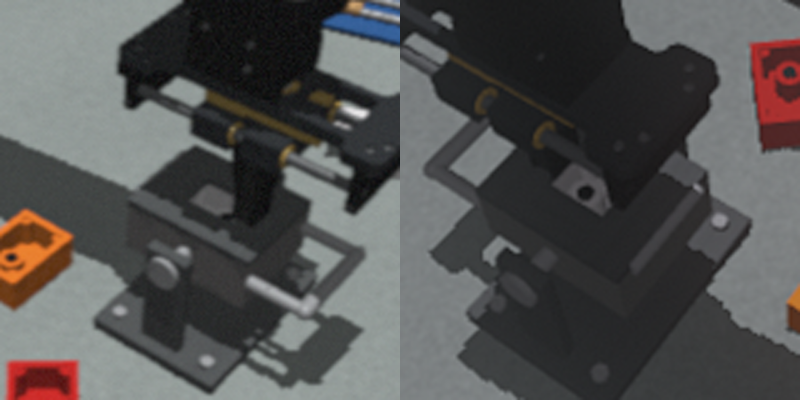

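The lid lies flat on the tray, and the tip stopped at z = 107.8 mm against the expected 107.5. Next I'll grip the handle.

```bash
python3 -W ignore - <<'E'
from h import *
manip.pause(.2)
T=manip.read_state()["tcp_pos"]
manip.movel(T+[0,0,.05],max_speed=.15)
manip.set_gripper(0.036)
H=arc(0)
manip.movel([H[0],H[1],.15],max_speed=.15)
pic("scene","d1",(285,55,445,215),3.6)
c=manip.movel(H,max_speed=.06,contact_N=8)
s=manip.read_state();print(c,s["t"],s["tcp_pos"],s["wrist_force"].round(1),s["grip_width"])
if not c:
    manip.set_gripper(0.0,25)
    s=manip.read_state();print(s["t"],s["tcp_pos"],s["wrist_force"].round(1),s["grip_width"])
pic("scene","d2",(285,55,445,215),3.6); pic("side","d3",(185,195,335,345),4)
a=[cv2.resize(cv2.imread(f'pics/d{i}.png'),(266,400)if 0 else(400,400)) for i in (2,3)];cv2.imwrite('pics/d.png',np.hstack(a))
E
```

```text
False 11.8833 [0.63692844 0.16489887 0.06641158] [-0.7 -0.8 -0.2] 0.035846879646833224
12.45 [0.63745117 0.16485782 0.06627643] [ 4.9  0.4 -1.9] 0.01143002993501493
```

View pics/d.png

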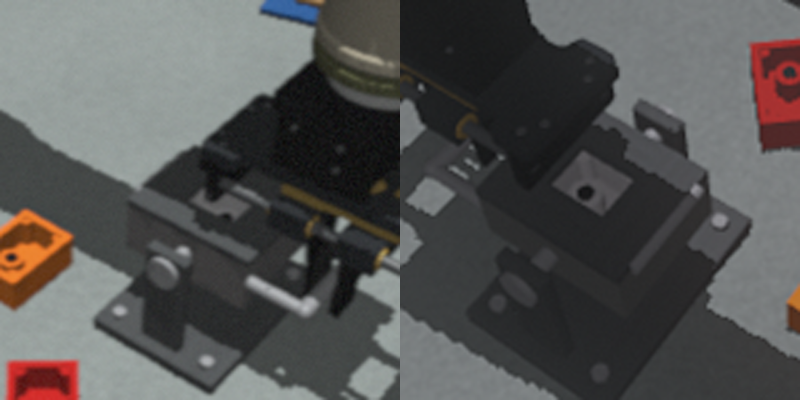

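```bash
python3 -W ignore - <<'E'
from h import *
r=95.5
for d in range(10,181,10):
    t=np.radians(d)
    manip.movel(arc(t,r),max_speed=.06)
    s=manip.read_state();f=s["wrist_force"]
    fr=f[0]*np.cos(t)+f[2]*np.sin(t); ft=-f[0]*np.sin(t)+f[2]*np.cos(t)
    e=(s["tcp_pos"]-arc(t,r))*1000
    print(d,round(s["t"],1),f.round(1),"fr %.1f ft %.1f r %.1f"%(fr,ft,r),s["grip_width"].round(4),e.round(1))
    r+=np.clip(.07*fr,-1,1)
    if np.linalg.norm(f)>45: print("STOP");break
    if d==90: pic("scene","e1",(285,30,445,190),3.6)
pic("scene","e2",(285,55,445,215),3.6); pic("side","e3",(185,195,335,345),4)
a=[cv2.resize(cv2.imread(f'pics/e{i}.png'),(266,266)) for i in (1,2,3)];cv2.imwrite('pics/e.png',np.hstack(a))
E
```

```text
Traceback (most recent call last):
AttributeError: 'float' object has no attribute 'round'
```

```bash
python3 -W ignore - <<'E'
from h import *
r=95.5
for d in range(10,181,10):
    t=np.radians(d)
    manip.movel(arc(t,r),max_speed=.06)
    s=manip.read_state();f=s["wrist_force"]
    fr=f[0]*np.cos(t)+f[2]*np.sin(t); ft=-f[0]*np.sin(t)+f[2]*np.cos(t)
    e=(s["tcp_pos"]-arc(t,r))*1000
    print(d,round(s["t"],1),f.round(1),"fr %.1f ft %.1f r %.1f"%(fr,ft,r),round(s["grip_width"],4),e.round(1))
    r+=np.clip(.07*fr,-1,1)
    if np.linalg.norm(f)>45: print("STOP");break
    if d==90: pic("scene","e1",(285,30,445,190),3.6)
pic("scene","e2",(285,55,445,215),3.6); pic("side","e3",(185,195,335,345),4)
a=[cv2.resize(cv2.imread(f'pics/e{i}.png'),(266,266)) for i in (1,2,3)];cv2.imwrite('pics/e.png',np.hstack(a))
E
```

```text
10 13.2 [3.8 0.5 2. ] fr 4.1 ft 1.3 r 95.5 0.011 [0.4 0.1 0.1]
20 13.7 [6.1 0.3 2.8] fr 6.7 ft 0.6 r 95.8 0.0112 [0.4 0.1 0.2]
30 14.1 [6.5 1.5 3.6] fr 7.5 ft -0.1 r 96.3 0.0114 [0.6 0.1 0.4]
40 14.5 [6.4 0.3 6.3] fr 8.9 ft 0.7 r 96.8 0.0113 [0.9 0.1 0.7]
50 14.9 [6.2 0.5 7.8] fr 10.0 ft 0.3 r 97.4 0.0113 [1.1 0.2 1.1]
60 15.4 [ 5.2  0.8 10.8] fr 11.9 ft 0.9 r 98.1 0.0112 [1.4 0.3 1.5]
70 15.8 [ 4.6 -0.2 13.3] fr 14.1 ft 0.2 r 98.9 0.0111 [1.5 0.4 1.9]
80 16.2 [ 0.5  0.6 13.6] fr 13.5 ft 1.9 r 99.9 0.0111 [0.7 0.4 1.4]
90 16.7 [-0.7  0.4 10.5] fr 10.5 ft 0.7 r 100.9 0.0111 [-0.   0.5  0.7]
100 17.2 [-1.8  2.1  7.4] fr 7.6 ft 0.5 r 101.6 0.011 [-0.6  0.5  0. ]
110 17.6 [-0.1  3.7  1.9] fr 1.8 ft -0.6 r 102.1 0.0105 [-0.8  0.5 -0.5]
120 18.1 [ 2.2  5.8 -2.7] fr -3.4 ft -0.6 r 102.3 0.0112 [-0.2  0.6 -0.5]
130 18.5 [ 5.7  6.2 -6.1] fr -8.4 ft -0.5 r 102.0 0.0111 [ 0.3  0.5 -0.6]
140 19.0 [ 9.4  6.2 -9.6] fr -13.4 ft 1.3 r 101.4 0.0108 [ 0.8  0.5 -0.5]
150 19.4 [10.3  5.1 -7.7] fr -12.7 ft 1.5 r 100.5 0.0113 [ 1.5  0.5 -0.1]
160 19.9 [11.8  6.1 -5.8] fr -13.0 ft 1.4 r 99.6 0.011 [2.3 0.5 0.3]
170 20.3 [14.6  4.9 -3.2] fr -14.9 ft 0.7 r 98.7 0.0107 [3.1 0.6 0.8]
180 20.7 [ 5.1  2.1 15.1] fr -5.1 ft -15.1 r 97.7 0.0112 [3.4 0.8 2.3]
```

View pics/e.png

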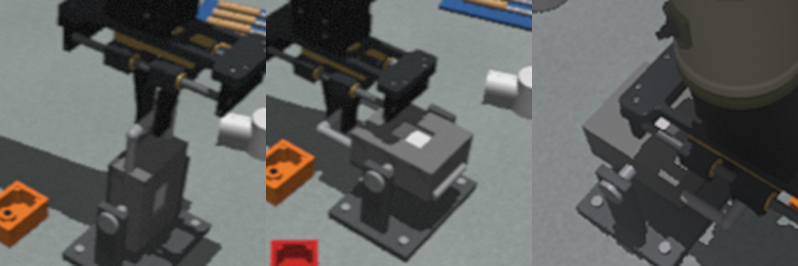

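The holder is over, and the 15 N upward reaction suggests it has reached the stop. I'll release and check.

```bash
python3 -W ignore - <<'E'
from h import *
manip.set_gripper(0.036)
T=manip.read_state()["tcp_pos"]
manip.movel(T+[0,0,.10],max_speed=.12)
manip.move_pose(T+[-.0,.25,.18],ori())
manip.pause(.3)
s=manip.read_state();print(s["t"],s["tcp_pos"],s["wrist_force"].round(1))
pic("scene","f1"); pic("side","f2",(185,195,335,345),4);pic("scene","f3",(285,55,445,215),4)
a=[cv2.resize(cv2.imread(f'pics/f{i}.png'),(400,400)) for i in (2,3)];cv2.imwrite('pics/f.png',np.hstack(a))
E
```

```text
23.8833 [0.44453616 0.40348845 0.24602109] [-0.   0.4  0.1]
```

View pics/f.png

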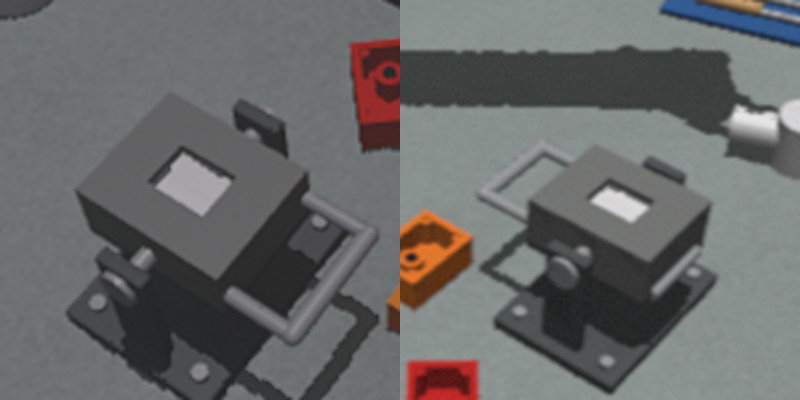

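View pics/f1.png

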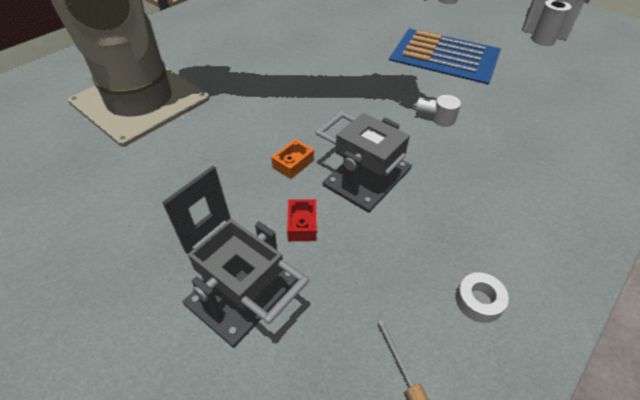

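The holder now shows its tray floor, with the casting's underside visible in the window at scene (372,136). The handle is on the robot's side and the empty cradle is unchanged. I'll do a numeric check of turn and lid.

```bash
python3 -W ignore - <<'E'
from fit import *
p=np.load("pose.npy");k=400/150
ob=[("side",-36,185+373/k,195+235/k),("side",36,185+293/k,195+334/k),("scene",36,285+545/k-150,55+150/k),("scene",-36,285+484/k-150,55+192/k)]
for d in (160,165,170,175,180,185):
    t=np.radians(d);print(d,[(proj(cams[n],W(p,[95*np.cos(t),y,85+95*np.sin(t)]))-[u,v]).round(1).tolist() for n,y,u,v in ob])
import cv2
f=cams["side"]["frame"][240:350,200:345,::-1];g=cams["scene"]["frame"][95:215,310:430,::-1]
g=cv2.convertScaleAbs(cv2.resize(g,(400,400),interpolation=cv2.INTER_CUBIC),alpha=2);f=cv2.convertScaleAbs(cv2.resize(f,(400,400),interpolation=cv2.INTER_CUBIC),alpha=2.5)
cv2.imwrite("pics/g.png",np.hstack([f,g]))
E
```

```text
160 [[-5.7, -13.7], [-5.3, -12.5], [5.1, -10.3], [4.1, -7.4]]
165 [[-4.2, -10.0], [-3.4, -8.9], [3.8, -7.3], [3.0, -4.5]]
170 [[-3.0, -6.5], [-2.0, -5.5], [2.9, -4.2], [2.2, -1.3]]
175 [[-2.3, -3.2], [-0.9, -2.4], [2.2, -0.9], [1.7, 1.9]]
180 [[-2.0, -0.3], [-0.3, 0.4], [1.9, 2.5], [1.5, 5.3]]
185 [[-2.1, 2.4], [-0.1, 2.8], [1.9, 6.0], [1.7, 8.9]]
```

View pics/g.png

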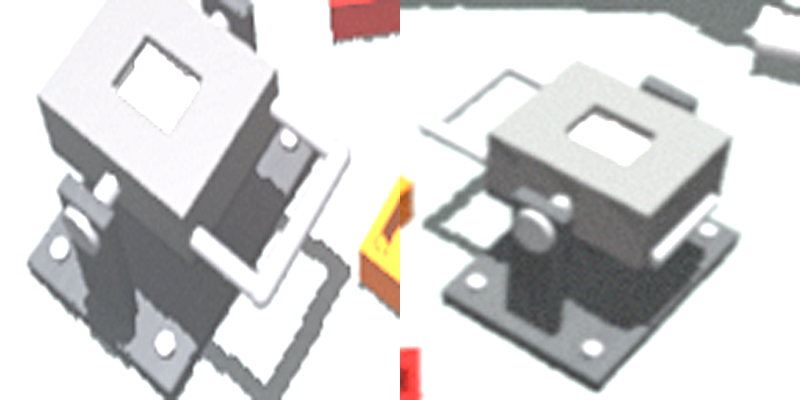

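The side view gives a turn of about 180°, but the scene view gives about 175°. To settle it, I'll press the bar down with closed fingers and read its height, which should be 91 mm at the top of the bar when it is at the stop.

```bash
python3 -W ignore - <<'E'
from h import *
o=ori()
manip.set_gripper(0.0,20)
H=W([-95,0,0])
manip.move_pose([H[0],H[1],.16],o)
c=manip.movel([H[0],H[1],.080],max_speed=.04,contact_N=8)
s=manip.read_state();print("first",c,s["t"],s["tcp_pos"],s["wrist_force"].round(1))
c=manip.movel(s["tcp_pos"]-[0,0,.012],max_speed=.03,contact_N=22)
s=manip.read_state();print("press",c,s["t"],s["tcp_pos"],s["wrist_force"].round(1))
manip.movel([H[0],H[1],.17],max_speed=.12)
manip.move_pose(H+[0,.24,.24],o)
manip.pause(.3)
s=manip.read_state();print(s["t"],s["wrist_force"].round(1))
from fit import proj,cams
for n in("scene","side"):
    print(n,[(pt,proj(cams[n],W(pt)).round(1).tolist()) for pt in ([-51,-41,107.5],[-51,-41,62.5],[-51,41,107.5],[-51,41,62.5],[51,-41,62.5])])
pic("scene","i2",(310,95,430,215),3.34);pic("side","i1",(200,230,320,350),3.34)
a=[cv2.convertScaleAbs(cv2.imread(f'pics/i{i}.png'),alpha=3) for i in(1,2)];cv2.imwrite("pics/i.png",np.hstack(a)[:, :800])
E
```

```text
first True 27.5833 [0.44692394 0.15450031 0.09118296] [-1.6 -1.3  9. ]
press True 27.7917 [0.44696111 0.15452486 0.09109112] [-4.2 -2.2 12.4]
29.8917 [-0.8 -0.1 -0.3]
scene [([-51, -41, 107.5], [335.7, 134.1]), ([-51, -41, 62.5], [334.8, 152.9]), ([-51, 41, 107.5], [362.3, 111.9]), ([-51, 41, 62.5], [360.4, 130.7]), ([51, -41, 62.5], [381.2, 178.0])]
side [([-51, -41, 107.5], [300.1, 258.7]), ([-51, -41, 62.5], [301.7, 274.5]), ([-51, 41, 107.5], [266.0, 300.1]), ([-51, 41, 62.5], [269.6, 314.8]), ([51, -41, 62.5], [252.1, 245.6])]
```

View pics/i.png

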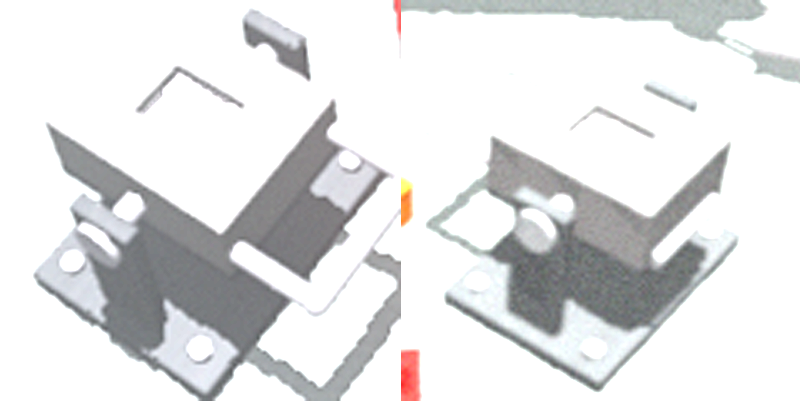

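```bash
python3 -W ignore - <<'E'
import cv2,numpy as np
from station import manip
g=manip.read_camera("scene")["frame"][125:175,325:395,::-1];f=manip.read_camera("side")["frame"][265:335,215:325,::-1]
r=lambda a:cv2.convertScaleAbs(cv2.resize(a,(400,400*a.shape[0]//a.shape[1]),interpolation=cv2.INTER_CUBIC)[:254],alpha=1.8)
a,b=r(f),r(g);h=min(len(a),len(b));cv2.imwrite("pics/j.png",np.hstack([a[:h],b[:h]]))
E
```

```text
(no output)
```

View pics/j.png

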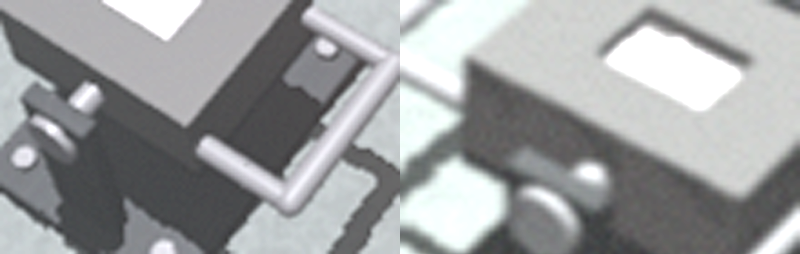

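```bash
python3 -c "
from station import manip
manip.job_done()"
```

```text
the job is handed in; nothing more can be done
```

I shut the lid over the casting in the loaded cradle (scene pixels about (372,140)), then gripped the bar handle and swung the closed holder over to its stop. I let go, moved the arm clear and handed the job in about 30 s into the 59 s allowed. No verdict is reported, so the checks below are my own.

- **Lid shut before turning:** the fingertip stopped on the lid at z = 107.8 mm; 107.5 mm is expected for a fully shut lid.
- **Turn:** the side camera put the turn at about 180°, but the scene camera suggested about 175°. I pressed the bar with closed fingers to settle it. The top of the bar was firm at 91.1 mm against an expected 91 mm, so it is at the stop.
- **Lid after turning:** in the scene crop the holder's left edge measured about 17 px, against about 19 px expected for a shut holder. A lid hanging open would have looked longer. This is less certain than the other checks, because the lid is now underneath and in shadow.
- **Casting:** its underside shows in the floor window of the turned holder.
- **Empty cradle:** the final pictures show it open and unmoved, and the arm never went near it.

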